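Move the staining row to the new rack, reversed

ROBOT

A 6-joint arm with a two-finger parallel gripper is mounted at the origin on a cart in front of the work surface, level with it; the furniture and walls round the work are solid. World frame = base frame: x ahead of the robot, y to its left, z up, the work surface at z = 0. Lengths are in m, angles in rad, forces in N, time in s.
With the tool pointing down it reaches from about 0.275 to 0.825 m from the base axis. Payload 5.2 kg.
Tool frame: the origin (TCP) lies midway between the tips of the shut fingers; the grasp point (between the pads) lies bot.grip_depth behind it (bot.grip_depth is the distance from the TCP to the grasp point, in m); z points along the fingers, y is the line along which they close (so a half turn about z gives the same grasp; the last joint's range is limited). The gripper opens to 93 mm and grips with 3 to 60 N. Pads are 15 mm wide; open, the fingers measure 128 mm over their backs; the gripper's body (75 mm by 188 mm) begins 65 mm behind the grasp point.
Start: joints at [0.957, 0.259, 1.535, -0, 1.348, -0.203], TCP at [0.22, 0.504, 0.219] pointing down, gripper open.
Joint ranges: [-3.14, 3.14], [-0.91, 2.08], [0.19, 2.58], [-1.22, 4.36], [0.22, 2.71], [-3.12, 3.12]. Speed limits (rad/s): [2.57, 2.57, 3.14, 3.14, 3.14, 3.14].

INTERFACE

Orientations are given as a unit quaternion [w, x, y, z].
In Python, from rig import bot, optics, sign_off, spotter gives the robot as it stands. The module is installed in compiled form; this text tells all that it offers.
- The arm moves only by the tool servo_tool, never from a script. Its argument "commands" is a list of rows, each an object with "xyz": the shift along the world's x, y, z normalised to -1 to 1, where 1 is 0.1 m, a list of three; "twist": the turn, a rotation vector about the world's x, y, z normalised to -1 to 1, where 1 is pi rad, a list of three. In form: [{"xyz": [dx, dy, dz], "twist": [ax, ay, az]}, ...]. A call has exactly 10 rows; each row shifts and turns the commanded pose from where the row before left it; what a row does not reach is not made up. A row lasts 1/8 s, in which the tool goes at most 62.5 mm and 10.7 degrees, less where a joint would pass 70% of its speed; a pose out of reach is approached as far as the arm can. A call with a number of a shift or a turn outside -1 to 1 is refused whole. A call with a gripper value outside its range is refused whole. "claw" is the closure, from 0 (fully open) to 1 (shut), set as the call begins (left out, the last holds). The fingers move at their own pace and stop on an object; "grip_force" is the grip in N (left out, the last holds). Time passes only in rows, so rows that do not move let the fingers close, or fill a call up. It gives the time, the measured TCP pose, the force, the opening and the grip force at its end, in the units of the state.
- bot.get_state(): the state, without advancing time (a new reading comes with each control period).
- optics.snapshot(name): name is "side" or "top" or "wrist"; returns the picture (400x640x3 uint8, red, green, blue); there is no depth.
- optics.camera_params(name): a dict with "vertical_fov" (degrees; the focal length in pixels is half the picture's height over the tangent of half this angle, whatever the lens; pixels are square), "cx", "cy" (the principal point, pixels), "k1" (the pictures are not rectified: a ray, as slopes to the right and down, at radius r is drawn at 1 + k1 r^2 times it, then the intrinsics apply), "extrinsics" (4x4, takes a point from world to camera coordinates). Camera axes: x right, y up, looking along -z (the intrinsics and any distortion apply to the point x, -y, -z); pixel columns grow to the right and rows downward; lengths in m; the calibration is good to about 2 mm. A picture is of the moment at which its call begins: read the wrist's pose just before it. camera_params takes no time and is no camera call; for the wrist camera it gives the pose at the moment of the call.
- sign_off(): hands the job in; it is judged then, once.
Trained networks look in the newest picture that a camera, given by its name, has taken for a name from the list of things; names that differ only in an ending like _2 or _b are one class to them, and where a whole thing is asked for, a point or a joint stands for the part that bears it (a point fixed in the world has none). Each returns a list of dicts, best first, with "conf" (0 to 1); they miss things now and then, are a little off and sometimes report something else, mostly with a low value. They report only what shows in the picture. A call takes as long as a camera call. They do not tell look-alikes from the thing itself.
- spotter.recognise(query, camera): "at" ([column, row] in pixels, amid what is visible of it).
- spotter.trace(query, camera): "mask" (400x640 bool, what is visible of it) and "at" ([column, row] in pixels, amid what is visible of it).
The state is a dict: "time": time; "qpos": joint angles; "qvel": joint speeds; "effort": joint torques, N m; "eef_pos": TCP position; "tcp_rot": TCP orientation; "wrist_force": force on the tool from outside, world axes, zero at the start; "torque": the same for the moment, N m; "finger_gap": finger opening in m; "grasp_force": force on a finger pad.
Only numpy, scipy, OpenCV 4.12 (cv2) and the standard library are available. Lean on these libraries where they do the work, as an engineer would, in place of code of your own. Each camera call takes 0.05 s, during which the arm holds its last target. There are 200 camera calls.

TASK

A left-handed colleague takes over the staining bench: move the four things from the old grey rack to the new white rack in reverse order. The thing that stood nearest the orange end of the old rack goes to the place farthest from the orange end of the new rack, and so on along the row, until all four stand upright and centred, each on its own rubber seat; do not tip any of them over on the way.

Things in the scene. Friction and masses are not known exactly. Their poses are not given: they have to be found in the camera images.
- dropper: immersion oil dropper bottle, brown with a red rubber top: body 34 mm in diameter up to 58 mm, collar 22 mm wide to 67 mm, 11 mm wide top to 94 mm; 55 g. Grasp the body. Origin: centre of its underside, z up along its axis; its underside is at first 15 mm above the worktop.
- bottle: small brown bottle with a blue cap: body about 41 x 43 mm up to 71 mm (nearly round, shoulders narrowing at the top), cap 24 mm wide to 84 mm; 75 g. Grasp the body; its yaw varies a little and does not matter (its axis lies 2 mm to +y of the origin). Origin: centre of its underside, z up along its axis; its underside is at first 15 mm above the worktop.
- cup: white porcelain crucible cup, 45 mm in diameter, 50 mm high, open and hollow; 70 g. Grasp round the outside. Origin: centre of its underside, z up along its axis; its underside is at first 15 mm above the worktop.
- vial: small vial with a broad yellow cap: 23 mm in diameter, only 23 mm high, the cap being the upper 11 mm (the glass below is 19 mm wide); 12 g. Grasp the cap. Origin: centre of its underside, z up along its axis; its underside is at first 15 mm above the worktop.
- old_rack: Old grey fixed rack, 66 x 296 mm, base 10 mm thick; four places in a row along its y, at x = 0, y = +105, +35, -35, -105 mm; 3 mm dividers between them (tops at z = 25 mm), open at front and back; end cheeks 32 mm high, the one at +y ORANGE. Origin: centre of underside, on the worktop. Each place holds a coloured seat disc with one thing on it.
- new_rack: New white fixed rack, 66 x 296 mm, base 10 mm thick; four places in a row along its y, at x = 0, y = +105, +35, -35, -105 mm; 3 mm dividers between them (tops at z = 25 mm), open at front and back; end cheeks 32 mm high, the one at +y ORANGE. Origin: centre of underside, on the worktop. Each place has a fixed dark rubber seat disc, 58 mm across, top at z = 15 mm, empty at the start.
- seat_red: red seat disc, 58 mm across, 5 mm thick, fixed in one of the four places of the old grey rack (which one varies); at the start the dropper bottle stands on it. It stays where it is and keeps on showing where that thing stood. Origin: centre of its underside, 10 mm above the worktop; top 15 mm above the worktop.
- seat_blue: blue seat disc, 58 mm across, 5 mm thick, fixed in one of the four places of the old grey rack (which one varies); at the start the blue-capped bottle stands on it. It stays where it is and keeps on showing where that thing stood. Origin: centre of its underside, 10 mm above the worktop; top 15 mm above the worktop.
- seat_black: black seat disc, 58 mm across, 5 mm thick, fixed in one of the four places of the old grey rack (which one varies); at the start the porcelain cup stands on it. It stays where it is and keeps on showing where that thing stood. Origin: centre of its underside, 10 mm above the worktop; top 15 mm above the worktop.
- seat_yellow: yellow seat disc, 58 mm across, 5 mm thick, fixed in one of the four places of the old grey rack (which one varies); at the start the yellow-capped vial stands on it. It stays where it is and keeps on showing where that thing stood. Origin: centre of its underside, 10 mm above the worktop; top 15 mm above the worktop.
Things that resemble listed ones, but are neither listed nor needed, are in the scene too. What is shaped like the bottle but green or purple is not meant.

How it is judged:
At the end, for the whole second after the job is handed in: Each thing stands in the place of the new rack that mirrors its old one (y in the new rack = minus the y of its coloured disc in the old rack), within 15 mm of the seat centre in x and y, underside within 5 mm of the seat, tilted under 0.12 rad, at rest and released (((y of seat_red in the frame of old_rack between 0.085 and 0.125 m and y of dropper in the frame of new_rack between -0.12 and -0.09 m) or (y of seat_red in the frame of old_rack between 0.015 and 0.055 m and y of dropper in the frame of new_rack between -0.05 and -0.02 m) or (y of seat_red in the frame of old_rack between -0.055 and -0.015 m and y of dropper in the frame of new_rack between 0.02 and 0.05 m) or (y of seat_red in the frame of old_rack between -0.125 and -0.085 m and y of dropper in the frame of new_rack between 0.09 and 0.12 m)) and x of dropper in the frame of new_rack between -0.015 and 0.015 m and z of dropper in the frame of new_rack between 0.01 and 0.02 m and angle between each of dropper, bottle, cup, vial's own z axis and vertical below 0.12 rad and linear speed of each of dropper, bottle, cup, vial below 0.02 m/s and ((y of seat_blue in the frame of old_rack between 0.085 and 0.125 m and y of bottle in the frame of new_rack between -0.12 and -0.09 m) or (y of seat_blue in the frame of old_rack between 0.015 and 0.055 m and y of bottle in the frame of new_rack between -0.05 and -0.02 m) or (y of seat_blue in the frame of old_rack between -0.055 and -0.015 m and y of bottle in the frame of new_rack between 0.02 and 0.05 m) or (y of seat_blue in the frame of old_rack between -0.125 and -0.085 m and y of bottle in the frame of new_rack between 0.09 and 0.12 m)) and x of bottle in the frame of new_rack between -0.015 and 0.015 m and z of bottle in the frame of new_rack between 0.01 and 0.02 m and ((y of seat_black in the frame of old_rack between 0.085 and 0.125 m and y of cup in the frame of new_rack between -0.12 and -0.09 m) or (y of seat_black in the frame of old_rack between 0.015 and 0.055 m and y of cup in the frame of new_rack between -0.05 and -0.02 m) or (y of seat_black in the frame of old_rack between -0.055 and -0.015 m and y of cup in the frame of new_rack between 0.02 and 0.05 m) or (y of seat_black in the frame of old_rack between -0.125 and -0.085 m and y of cup in the frame of new_rack between 0.09 and 0.12 m)) and x of cup in the frame of new_rack between -0.015 and 0.015 m and z of cup in the frame of new_rack between 0.01 and 0.02 m and ((y of seat_yellow in the frame of old_rack between 0.085 and 0.125 m and y of vial in the frame of new_rack between -0.12 and -0.09 m) or (y of seat_yellow in the frame of old_rack between 0.015 and 0.055 m and y of vial in the frame of new_rack between -0.05 and -0.02 m) or (y of seat_yellow in the frame of old_rack between -0.055 and -0.015 m and y of vial in the frame of new_rack between 0.02 and 0.05 m) or (y of seat_yellow in the frame of old_rack between -0.125 and -0.085 m and y of vial in the frame of new_rack between 0.09 and 0.12 m)) and x of vial in the frame of new_rack between -0.015 and 0.015 m and z of vial in the frame of new_rack between 0.01 and 0.02 m); the robot touches nothing.
It fails at once if one of the four things is tipped over (more than 0.8 rad from upright) (angle between any of dropper, bottle, cup, vial's own z axis and vertical above 0.8 rad).
It also fails if it takes over 115 s, if anything falls off the work surface, if the arm or the gripper's body presses on something with over 40 N, if the wrist force passes 120 N, or if a joint passes its speed limit or range.

## Working session

There is one attempt and no reset: what is moved stays moved. The work goes in short steps, Python scripts to look and compute and a tool call to move; the robot and the scene stay as the last step left them, time stands still between calls to the robot, and variables do not carry over. Pictures are saved under pics/ and viewed, at most 14 in all, crops included, and the job is handed in when it is done.

Besides the shell and the picture viewer there is one more tool, called after "Call:" as name(argument=value, ...) on one line, values as JSON. servo_tool: Moves the arm, as the interface text tells. Scaled input: -1 to 1 covers 0.1 m each way for a shift and pi rad each way for a turn. Its arguments: {"type":"object","properties":{"commands":{"type":"array"},"claw":{"type":"number"},"grip_force":{"type":"number"}},"required":["commands"]}

```bash
mkdir -p pics; python3 - <<'E'
from rig import bot, optics, spotter
import cv2,numpy as np
print(bot.get_state(), bot.grip_depth)
for n in("top","side"):
    im=optics.snapshot(n); cv2.imwrite(f"pics/{n}0.png",im[:,:,::-1])
    p=optics.camera_params(n);print(n,{k:(np.round(v,3).tolist()) for k,v in p.items()})
    for q in["dropper","bottle","cup","vial","old_rack","new_rack","seat_red","seat_blue","seat_black","seat_yellow"]:
        print(q,[(round(d["conf"],2),np.round(d["at"]).tolist()) for d in spotter.recognise(q,n)])
E
```

```text
{'time': 0.0, 'qpos': array([ 9.57220619e-01,  2.59390626e-01,  1.53605789e+00, -4.07548170e-05,
        1.34796868e+00, -2.02773091e-01]), 'qvel': array([ 0.00108988, -0.00027304, -0.00062875, -0.0019019 ,  0.0020133 ,
        0.00043329]), 'effort': array([ 3.01665377e-04, -4.37291837e+01, -2.84009564e+01,  7.19144591e-02,
        4.09948546e-02, -1.39272211e-04]), 'eef_pos': array([0.21930765, 0.50380833, 0.21780217]), 'tcp_rot': array([-3.43873407e-04,  2.03955538e-01,  9.78979727e-01, -8.45209412e-04]), 'wrist_force': array([-1.02083358, -0.34031413,  0.24288184]), 'torque': array([-0.01097882,  0.00311128,  0.00591339]), 'grasp_force': 0.0, 'finger_gap': 0.09338247532238196} 0.0188
top {'vertical_fov': 57.241, 'cx': 318.706, 'cy': 198.348, 'k1': -0.028, 'extrinsics': [[0.008, -1.0, 0.008, 0.054], [0.988, 0.009, 0.155, -0.5], [-0.155, 0.007, 0.988, -0.958], [0.0, 0.0, 0.0, 1.0]]}
dropper [(0.5, [257.0, 217.0])]
bottle [(0.78, [417.0, 146.0]), (0.72, [307.0, 213.0]), (0.49, [362.0, 246.0]), (0.49, [271.0, 181.0])]
cup [(0.6, [228.0, 222.0])]
vial [(0.59, [283.0, 215.0])]
old_rack
[... 255 characters left out ...]
0.535, 'k1': 0.009, 'extrinsics': [[-0.423, 0.906, -0.005, 0.166], [-0.674, -0.311, 0.67, 0.338], [0.606, 0.286, 0.742, -1.422], [0.0, 0.0, 0.0, 1.0]]}
dropper [(0.86, [404.0, 202.0]), (0.37, [340.0, 187.0])]
bottle [(0.83, [294.0, 147.0]), (0.82, [166.0, 207.0]), (0.71, [343.0, 184.0]), (0.65, [375.0, 224.0])]
cup [(0.78, [436.0, 207.0]), (0.32, [266.0, 238.0])]
vial [(0.57, [370.0, 199.0])]
old_rack [(0.77, [387.0, 212.0]), (0.15, [339.0, 196.0])]
new_rack [(0.67, [264.0, 240.0]), (0.6, [402.0, 202.0])]
seat_red [(0.54, [401.0, 214.0])]
seat_blue [(0.54, [334.0, 200.0]), (0.17, [368.0, 196.0])]
seat_black [(0.75, [435.0, 226.0])]
seat_yellow [(0.53, [374.0, 203.0]), (0.33, [402.0, 204.0])]
```

View pics/top0.png

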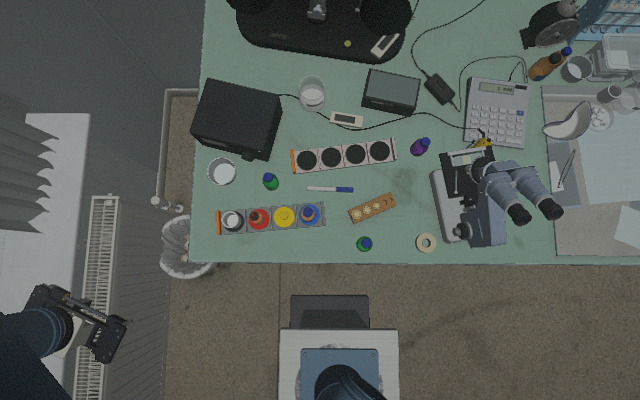

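View pics/side0.png

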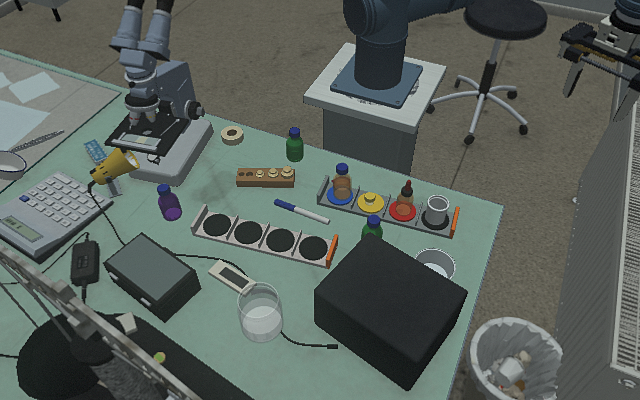

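The top view shows the old rack at about (270,218), running from the orange end at (218,222): cup (232,220), dropper (259,217), vial (284,215), bottle (309,213). The new rack has its orange end at (293,160), with discs at (306,159), (331,155), (355,153) and (379,151). The side view agrees. There is a green bottle decoy at (270,181) and a black box beside the new rack's orange end.

```bash
cat > h.py <<'E'
import numpy as np,cv2
from rig import bot,optics,spotter
def ray(p,px):
    f=200/np.tan(np.radians(p["vertical_fov"])/2)
    d=np.array([(px[0]-p["cx"])/f,(px[1]-p["cy"])/f]);u=d.copy()
    for _ in range(20):u=d/(1+p["k1"]*(u@u))
    E=np.array(p["extrinsics"]);R,t=E[:3,:3],E[:3,3]
    v=R.T@np.array([u[0],-u[1],-1]);return -R.T@t,v/np.linalg.norm(v)
def proj(p,X):
    f=200/np.tan(np.radians(p["vertical_fov"])/2)
    E=np.array(p["extrinsics"]);c=np.atleast_2d(X)@E[:3,:3].T+E[:3,3]
    u=np.c_[c[:,0],-c[:,1]]/-c[:,2:];u=u*(1+p["k1"]*(u**2).sum(1))[:,None]
    return u*f+[p["cx"],p["cy"]]
def onz(p,px,z):
    o,v=ray(p,px);return o+v*(z-o[2])/v[2]
def tri(L):
    A=np.zeros((3,3));b=np.zeros(3);P=[]
    for p,px in L:
        o,v=ray(p,px);M=np.eye(3)-np.outer(v,v);A+=M;b+=M@o;P.append((o,M))
    X=np.linalg.solve(A,b);return X,max(np.linalg.norm(M@(X-o)) for o,M in P)
def blobs(im,roi,thr,amin):
    x0,y0,x1,y1=roi;g=im[y0:y1,x0:x1].max(2)
    n,l,s,c=cv2.connectedComponentsWithStats((g<thr).astype(np.uint8))
    return [(c[i]+[x0,y0],s[i].tolist()) for i in range(1,n) if s[i,4]>amin]
E
python3 - <<'E'
from h import *
P={};I={}
for n in("top","side"):P[n]=optics.camera_params(n);I[n]=cv2.imread(f"pics/{n}0.png")
bt=sorted([b for b,s in blobs(I["top"],(285,135,400,175),60,150)],key=lambda b:b[0])
bs=sorted([b for b,s in blobs(I["side"],(195,205,332,262),60,150)],key=lambda b:-b[0])
print(len(bt),len(bs))
if len(bt)==len(bs):
  for a,b in zip(bt,bs):print(np.round(a),np.round(b),*[np.round(x,4) for x in tri([(P["top"],a),(P["side"],b)])],onz(P["top"],a,.015).round(4))
T={"dropper":{},"bottle":{},"cup":{},"vial":{}}
exp={"top":{"cup":(232,220),"dropper":(259,217),"vial":(284,215),"bottle":(309,213)},"side":{"cup":(436,207),"dropper":(404,202),"vial":(370,199),"bottle":(343,184)}}
for n in P:
  optics.snapshot(n)
  for q in T:
    ds=[d for d in spotter.trace(q,n) if np.hypot(*(np.array(d["at"])-exp[n][q]))<20]
    T[q][n]=np.array(ds[0]["at"]) if ds else np.array(exp[n][q],float)
for q in T:print(q,{n:T[q][n].round(0) for n in P},*[np.round(x,4) for x in tri([(P[n],T[q][n]) for n in P])])
w=optics.camera_params("wrist");print({k:np.round(v,4).tolist() for k,v in w.items()})
print("box corners",[onz(P["top"],c,0.0).round(3) for c in[(205,80),(283,93),(268,162),(192,145)]],"green",onz(P["top"],(270,181),.08).round(3))
E
```

```text
4 4
[306. 160.] [313. 248.] [0.6136 0.0932 0.0138] 0.0004 [0.6132 0.0935 0.015 ]
[331. 157.] [280. 240.] [0.6234 0.0238 0.0134] 0.0003 [0.6228 0.0242 0.015 ]
[355. 154.] [248. 232.] [ 0.6336 -0.0456  0.0134] 0.0005 [ 0.6329 -0.0449  0.015 ]
[379. 151.] [217. 225.] [ 0.6434 -0.1148  0.0137] 0.0006 [ 0.6428 -0.1141  0.015 ]
dropper {'top': array([256., 216.]), 'side': array([407., 202.])} [0.4479 0.2276 0.0478] 0.0029
bottle {'top': array([309., 212.]), 'side': array([342., 185.])} [0.4592 0.0864 0.0484] 0.0031
cup {'top': array([228., 220.]), 'side': array([435., 210.])} [0.4391 0.2948 0.0451] 0.0069
vial {'top': array([284., 215.]), 'side': array([368., 198.])} [0.4545 0.1503 0.0317] 0.0017
{'vertical_fov': 63.5939, 'cx': 318.4506, 'cy': 195.6742, 'k1': 0.0004, 'extrinsics': [[0.3988, 0.917, 0.0005, -0.5499], [-0.883, 0.3842, -0.2696, 0.0316], [-0.2474, 0.1071, 0.963, -0.3897], [0.0, 0.0, 0.0, 1.0]]}
box corners [array([0.861, 0.4  , 0.   ]), array([0.821, 0.166, 0.   ]), array([0.61 , 0.204, 0.   ]), array([0.659, 0.426, 0.   ])] green [0.538 0.186 0.08 ]
```

Call:
servo_tool(commands=[{"xyz": [0.1, -0.2, 0.1], "twist": [0, 0, -0.02]}, {"xyz": [0.24, -0.33, 0.1], "twist": [0, 0, -0.04]}, {"xyz": [0.26, -0.35, 0.1], "twist": [0, 0, -0.04]}, {"xyz": [0.26, -0.35, 0.1], "twist": [0, 0, -0.04]}, {"xyz": [0.26, -0.35, 0.1], "twist": [0, 0, -0.04]}, {"xyz": [0.26, -0.35, 0], "twist": [0, 0, -0.04]}, {"xyz": [0.26, -0.35, 0], "twist": [0, 0, -0.04]}, {"xyz": [0.26, -0.35, 0], "twist": [0, 0, -0.04]}, {"xyz": [0.26, -0.35, 0], "twist": [0, 0, -0.037]}, {"xyz": [0.15, -0.16, 0], "twist": [0, 0, 0]}], claw=0, grip_force=15)

```text
time: 2.85
eef_pos: [0.4515, 0.1872, 0.2694]
tcp_rot: [0.001, 0.673, 0.74, 0.0]
wrist_force: [-0.7, -0.1, 0.9]
finger_gap: 0.0936
grasp_force: 0.0
```

```bash
python3 - <<'E'
from h import *
import pickle
s=bot.get_state();print(s["eef_pos"],s["tcp_rot"],s["qvel"].round(3))
p=optics.camera_params("wrist");im=optics.snapshot("wrist");cv2.imwrite("pics/w1.png",im[:,:,::-1]);pickle.dump(p,open("w1.pkl","wb"))
for q in["dropper","bottle","cup","vial","seat_red","seat_blue","seat_black","seat_yellow","old_rack"]:
    print(q,[(round(d["conf"],2),np.round(d["at"]).tolist()) for d in spotter.recognise(q,"wrist")])
E
```

```text
[0.45154718 0.18721561 0.26940158] [6.26911884e-04 6.72710590e-01 7.39905441e-01 8.91604672e-05] [-0.289  0.106 -0.121  0.01   0.02  -0.335]
dropper [(0.74, [322.0, 139.0]), (0.43, [314.0, 245.0])]
bottle [(0.97, [395.0, 172.0]), (0.87, [313.0, 246.0]), (0.85, [249.0, 341.0])]
cup [(0.89, [316.0, 78.0])]
vial [(0.51, [323.0, 192.0])]
seat_red [(0.88, [312.0, 120.0])]
seat_blue [(0.67, [322.0, 194.0]), (0.57, [324.0, 229.0])]
seat_black [(0.8, [309.0, 98.0])]
seat_yellow [(0.72, [316.0, 184.0])]
old_rack [(0.9, [323.0, 156.0])]
```

View pics/w1.png

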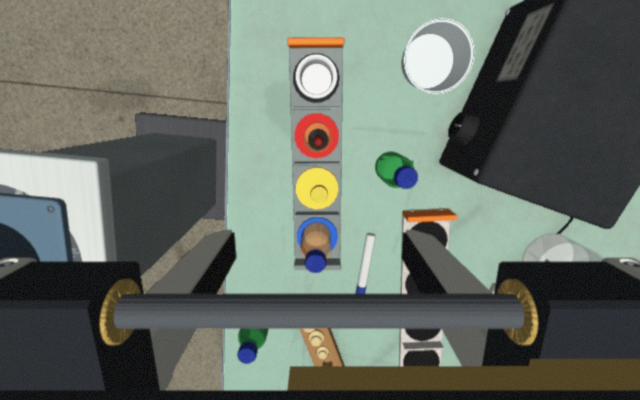

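The wrist view shows, along column ~316, the cup (316,78), dropper top (318,139), vial cap (319,193) and bottle cap (316,260), with the orange cheek at (316,42) and the new rack's orange end at (430,215). I'll take a second wrist view from a shifted pose, at rest.

Call:
servo_tool(commands=[{"xyz": [-0.2, 0.1, 0], "twist": [0, 0, 0]}, {"xyz": [-0.2, 0.1, 0], "twist": [0, 0, 0]}, {"xyz": [-0.2, 0.1, 0], "twist": [0, 0, 0]}, {"xyz": [0, 0, 0], "twist": [0, 0, 0]}, {"xyz": [0, 0, 0], "twist": [0, 0, 0]}, {"xyz": [0, 0, 0], "twist": [0, 0, 0]}, {"xyz": [0, 0, 0], "twist": [0, 0, 0]}, {"xyz": [0, 0, 0], "twist": [0, 0, 0]}, {"xyz": [0, 0, 0], "twist": [0, 0, 0]}, {"xyz": [0, 0, 0], "twist": [0, 0, 0]}])

```text
time: 4.6
eef_pos: [0.3907, 0.2202, 0.2686]
tcp_rot: [-0.0, 0.67, 0.742, -0.0]
wrist_force: [0.8, -0.2, 0.2]
finger_gap: 0.0932
grasp_force: 0.0
```

```bash
python3 - <<'E'
from h import *
import pickle
from scipy.optimize import least_squares
s=bot.get_state();print(s["eef_pos"],s["tcp_rot"],abs(s["qvel"]).max().round(3))
p2=optics.camera_params("wrist");im=optics.snapshot("wrist");cv2.imwrite("pics/w2.png",im[:,:,::-1]);pickle.dump(p2,open("w2.pkl","wb"))
p1=pickle.load(open("w1.pkl","rb"));A=cv2.imread("pics/w1.png");B=cv2.imread("pics/w2.png")
def seg(im,x,lo,hi,h1=255):
    hsv=cv2.cvtColor(im,cv2.COLOR_BGR2HSV)
    m=cv2.inRange(hsv,lo,hi);m[:,:x[0]]=0;m[:,x[1]:]=0;m[:x[2]]=0;m[x[3]:]=0
    n,l,st,c=cv2.connectedComponentsWithStats(m);i=1+st[1:,4].argmax()
    cn=cv2.findContours((l==i).astype(np.uint8),cv2.RETR_EXTERNAL,cv2.CHAIN_APPROX_NONE)[0][0]
    return cv2.fitEllipse(cv2.convexHull(cn)),st[i].tolist()
for name,lo,hi in[("orange",(5,150,120),(18,255,255)),("red",(0,150,120),(4,255,255)),("yellow",(22,130,120),(35,255,255))]:
    r=[]
    for im,x in((A,(280,360,30,230)),(B,(280,430,30,270))):
        try:r.append(seg(im,x,lo,hi))
        except Exception as e:print(name,e)
    print(name,[(np.round(e[0],1),np.round(e[1],1),st) for e,st in r])
    if len(r)==2:
        print(*[np.round(v,4) for v in tri([(p1,r[0][0][0]),(p2,r[1][0][0])])],onz(p1,r[0][0][0],.015).round(4),onz(p2,r[1][0][0],.015).round(4))
for q in["dropper","bottle","cup","vial","seat_red","seat_blue","seat_black","seat_yellow","old_rack"]:
    print(q,[(round(d["conf"],2),np.round(d["at"]).tolist()) for d in spotter.recognise(q,"wrist")])
cv2.imwrite("pics/w2c.png",cv2.resize(B[30:300,260:500],None,fx=2.2,fy=2.2,interpolation=cv2.INTER_CUBIC))
E
```

```text
[0.39066103 0.22019367 0.268616  ] [-3.57387410e-05  6.70480964e-01  7.41926731e-01 -4.44900387e-05] 0.002
orange [(array([315.7,  41.9]), array([18. , 56.8]), [288, 38, 56, 9, 492]), (array([364.8,  77.4]), array([ 9.2, 61.3]), [337, 74, 56, 8, 369])]
[0.4346 0.332  0.0247] 0.0001 [0.4343 0.3335 0.015 ] [0.4359 0.333  0.015 ]
red [(array([316.1, 135.3]), array([43.3, 43.8]), [295, 114, 43, 44, 834]), (array([359.8, 165.2]), array([41.3, 42.9]), [339, 145, 43, 42, 680])]
[0.4451 0.224  0.0117] 0.0001 [0.4451 0.2242 0.015 ] [0.4447 0.2247 0.015 ]
yellow [(array([316.5, 187.8]), array([40.9, 41.8]), [296, 168, 42, 41, 1358]), (array([358.1, 215.5]), array([39. , 41.2]), [338, 196, 41, 40, 1261])]
[0.4521 0.1547 0.0134] 0.0 [0.452  0.1551 0.015 ] [0.4518 0.1553 0.015 ]
dropper [(0.65, [368.0, 168.0]), (0.48, [359.0, 271.0])]
bottle [(0.91, [290.0, 351.0]), (0.65, [359.0, 273.0]), (0.56, [436.0, 205.0])]
cup [(0.57, [366.0, 114.0])]
vial [(0.75, [364.0, 223.0])]
seat_red [(0.67, [352.0, 158.0])]
seat_blue [(0.82, [346.0, 252.0])]
seat_black [(0.94, [349.0, 101.0]), (0.61, [368.0, 113.0])]
seat_yellow [(0.63, [356.0, 210.0])]
old_rack [(0.61, [349.0, 184.0])]
```

View pics/w2c.png

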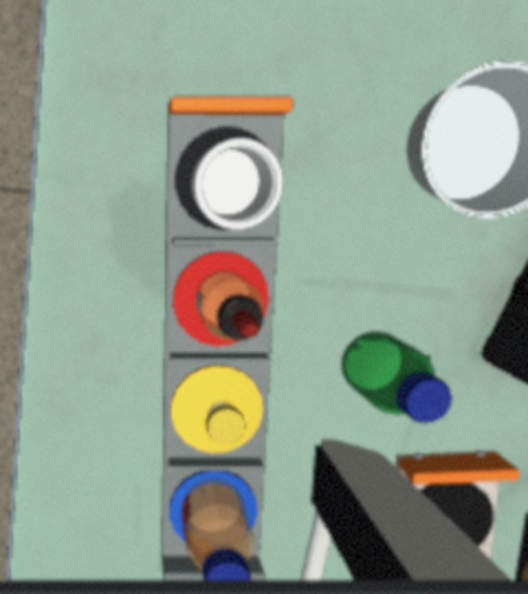

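Here the cup rim is centred at crop (237,184), the dropper tip near (245,320), the vial cap at (226,423) and the bottle cap at (227,570). I'll triangulate the tops against the first view.

```bash
python3 - <<'E'
from h import *
import pickle
p1=pickle.load(open("w1.pkl","rb"));p2=pickle.load(open("w2.pkl","rb"))
c=lambda x,y:(260+x/2.2,30+y/2.2)
for n,a,b in[("cup",(316,77.5),c(237,184)),("dropper",(319,142),c(247,322)),("vial",(319,193.5),c(226,423)),("bottle",(316,260),c(227,570))]:
    print(n,*[np.round(v,4) for v in tri([(p1,a),(p2,b)])])
o=np.array([.4485,.1897]);d=np.array([-.1005,.995])
for n,k,h in[("cup",.105,.065),("dropper",.035,.109),("vial",-.035,.038),("bottle",-.105,.099)]:
    X=np.r_[o+d*k,h];print(n,X.round(4),"pred w1",proj(p1,X).round(1),"w2crop",((proj(p2,X)-[260,30])*2.2).round(0))
E
```

```text
cup [0.4391 0.2909 0.0576] 0.0003
dropper [0.4491 0.2247 0.0863] 0.001
vial [0.4556 0.1533 0.0358] 0.0001
bottle [0.4586 0.0861 0.0878] 0.0004
cup [0.4379 0.2942 0.065 ] pred w1 [[315.3  73.3]] w2crop [[237. 178.]]
dropper [0.445  0.2245 0.109 ] pred w1 [[315.5 143.5]] w2crop [[245. 334.]]
vial [0.452  0.1549 0.038 ] pred w1 [[316.4 192.4]] w2crop [[221. 421.]]
bottle [0.4591 0.0852 0.099 ] pred w1 [[316.5 265. ]] w2crop [[230. 584.]]
```

Call:
servo_tool(commands=[{"xyz": [0.1, 0.14, -0.1], "twist": [0, 0, 0]}, {"xyz": [0.1, 0.14, -0.2], "twist": [0, 0, 0]}, {"xyz": [0.1, 0.14, -0.2], "twist": [0, 0, 0]}, {"xyz": [0.1, 0.14, -0.2], "twist": [0, 0, 0]}, {"xyz": [0.084, 0.143, -0.2], "twist": [0, 0, 0]}, {"xyz": [0, 0, -0.3], "twist": [0, 0, 0]}, {"xyz": [0, 0, -0.4], "twist": [0, 0, 0]}, {"xyz": [0, 0, -0.4], "twist": [0, 0, 0]}, {"xyz": [0, 0, -0.3], "twist": [0, 0, 0]}, {"xyz": [0, 0, -0.126], "twist": [0, 0, 0]}])

```text
time: 6.35
eef_pos: [0.4379, 0.2907, 0.0235]
tcp_rot: [-0.001, 0.67, 0.742, -0.002]
wrist_force: [0.1, 0.8, 0.5]
finger_gap: 0.0928
grasp_force: 0.0
```

Call:
servo_tool(commands=[{"xyz": [0, 0, 0], "twist": [0, 0, 0]}, {"xyz": [0, 0, 0], "twist": [0, 0, 0]}, {"xyz": [0, 0, 0], "twist": [0, 0, 0]}, {"xyz": [0, 0, 0], "twist": [0, 0, 0]}, {"xyz": [0, 0, 0], "twist": [0, 0, 0]}, {"xyz": [0, 0, 0], "twist": [0, 0, 0]}, {"xyz": [0, 0, 0], "twist": [0, 0, 0]}, {"xyz": [0, 0, 0], "twist": [0, 0, 0]}, {"xyz": [0, 0, 0], "twist": [0, 0, 0]}, {"xyz": [0, 0, 0], "twist": [0, 0, 0]}], claw=1, grip_force=15)

```text
time: 7.6
eef_pos: [0.4392, 0.2906, 0.0264]
tcp_rot: [0.0, 0.67, 0.742, 0.0]
wrist_force: [0.1, -1.1, 5.5]
finger_gap: 0.0434
grasp_force: 15.0
```

Call:
servo_tool(commands=[{"xyz": [0, 0, 0.2], "twist": [0, 0, 0]}, {"xyz": [0, 0, 0.4], "twist": [0, 0, 0]}, {"xyz": [0, 0, 0.4], "twist": [0, 0, 0]}, {"xyz": [0, 0, 0.4], "twist": [0, 0, 0]}, {"xyz": [0.1, -0.2, 0], "twist": [0, 0, 0.002]}, {"xyz": [0.17, -0.34, 0], "twist": [0, 0, 0.002]}, {"xyz": [0.17, -0.34, 0], "twist": [0, 0, 0.002]}, {"xyz": [0.17, -0.34, 0], "twist": [0, 0, 0.002]}, {"xyz": [0.17, -0.34, 0], "twist": [0, 0, 0.002]}, {"xyz": [0.17, -0.34, 0], "twist": [0, 0, 0.002]}])

```text
time: 8.85
eef_pos: [0.5342, 0.0994, 0.1655]
tcp_rot: [-0.0, 0.656, 0.755, -0.0]
wrist_force: [0.2, -0.2, -1.1]
finger_gap: 0.0439
grasp_force: 15.0
```

Call:
servo_tool(commands=[{"xyz": [0.17, -0.34, 0], "twist": [0, 0, 0.001]}, {"xyz": [0.17, -0.34, 0], "twist": [0, 0, 0]}, {"xyz": [0.17, -0.34, 0], "twist": [0, 0, 0]}, {"xyz": [0.17, -0.34, 0], "twist": [0, 0, 0]}, {"xyz": [0.17, -0.34, 0], "twist": [0, 0, 0]}, {"xyz": [0.17, -0.34, 0], "twist": [0, 0, 0]}, {"xyz": [0.07, -0.11, 0], "twist": [0, 0, 0]}, {"xyz": [0, 0, 0], "twist": [0, 0, 0]}, {"xyz": [0, 0, 0], "twist": [0, 0, 0]}, {"xyz": [0, 0, 0], "twist": [0, 0, 0]}])

```text
time: 10.1
eef_pos: [0.6426, -0.1131, 0.1663]
tcp_rot: [-0.0, 0.655, 0.756, 0.0]
wrist_force: [-0.1, 0.4, -1.4]
finger_gap: 0.0442
grasp_force: 15.0
```

```bash
python3 - <<'E'
from h import *
print(bot.get_state()["eef_pos"])
p=optics.camera_params("wrist");im=optics.snapshot("wrist");cv2.imwrite("pics/w3.png",im[:,:,::-1])
for r in blobs(im[:,:,::-1],(200,20,440,260),60,400):print(r[0].round(1),r[1],onz(p,r[0],.015).round(4))
E
```

```text
[ 0.64263579 -0.11307492  0.16625141]
[320.1  39.6] [90, 0, 62, 46, 2360] [0.6251 0.0174 0.015 ]
[320.1 111.7] [92, 62, 58, 60, 2700] [ 0.6341 -0.0446  0.015 ]
[320.1 181.6] [93, 137, 55, 49, 2143] [ 0.644 -0.112  0.015]
[429.2 238.4] [209, 178, 31, 62, 980] [ 0.7672 -0.1565  0.015 ]
```

View pics/w3.png

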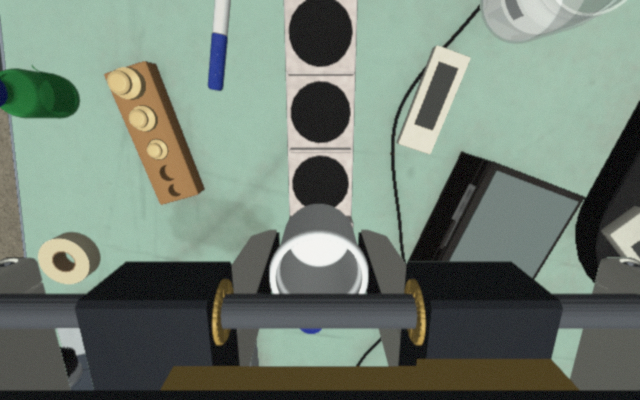

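The cup is upright in the grip at (320,265), above the last place. Disc −35 at (320,112) agrees with the earlier measurement to within 1 mm.

Call:
servo_tool(commands=[{"xyz": [0.01, -0.01, -0.15], "twist": [0, 0, 0]}, {"xyz": [0, 0, -0.25], "twist": [0, 0, 0]}, {"xyz": [0, 0, -0.25], "twist": [0, 0, 0]}, {"xyz": [0, 0, -0.25], "twist": [0, 0, 0]}, {"xyz": [0, 0, -0.2], "twist": [0, 0, 0]}, {"xyz": [0, 0, -0.15], "twist": [0, 0, 0]}, {"xyz": [0, 0, -0.09], "twist": [0, 0, 0]}, {"xyz": [0, 0, -0.05], "twist": [0, 0, 0]}, {"xyz": [0, 0, 0], "twist": [0, 0, 0]}, {"xyz": [0, 0, 0], "twist": [0, 0, 0]}])

```text
time: 11.4
eef_pos: [0.6444, -0.1156, 0.0277]
tcp_rot: [0.001, 0.655, 0.756, 0.0]
wrist_force: [-1.5, -1.0, -0.4]
finger_gap: 0.044
grasp_force: 15.0
```

Call:
servo_tool(commands=[{"xyz": [0, 0, 0], "twist": [0, 0, 0]}, {"xyz": [0, 0, 0], "twist": [0, 0, 0]}, {"xyz": [0, 0, 0], "twist": [0, 0, 0]}, {"xyz": [0, 0, 0], "twist": [0, 0, 0]}, {"xyz": [0, 0, 0], "twist": [0, 0, 0]}, {"xyz": [0, 0, 0], "twist": [0, 0, 0]}, {"xyz": [0, 0, 0.2], "twist": [0, 0, 0]}, {"xyz": [0, 0, 0.4], "twist": [0, 0, 0]}, {"xyz": [0, 0, 0.4], "twist": [0, 0, 0]}, {"xyz": [0, 0, 0.4], "twist": [0, 0, 0]}], claw=0)

```text
time: 12.65
eef_pos: [0.6439, -0.1154, 0.1683]
tcp_rot: [-0.0, 0.655, 0.756, -0.0]
wrist_force: [0.4, -0.3, 0.2]
finger_gap: 0.0932
grasp_force: 0.0
```

Call:
servo_tool(commands=[{"xyz": [-0.2, 0.34, 0], "twist": [0, 0, -0.002]}, {"xyz": [-0.2, 0.34, 0], "twist": [0, 0, -0.002]}, {"xyz": [-0.2, 0.34, 0], "twist": [0, 0, -0.002]}, {"xyz": [-0.2, 0.34, 0], "twist": [0, 0, -0.002]}, {"xyz": [-0.2, 0.34, 0], "twist": [0, 0, -0.002]}, {"xyz": [-0.2, 0.34, 0], "twist": [0, 0, -0.002]}, {"xyz": [-0.2, 0.34, 0], "twist": [0, 0, -0.001]}, {"xyz": [-0.2, 0.34, 0], "twist": [0, 0, 0]}, {"xyz": [-0.2, 0.34, 0], "twist": [0, 0, 0]}, {"xyz": [-0.164, 0.34, 0], "twist": [0, 0, 0]}])

```text
time: 13.9
eef_pos: [0.4468, 0.2256, 0.1673]
tcp_rot: [0.0, 0.67, 0.742, 0.0]
wrist_force: [0.9, 0.4, 0.2]
finger_gap: 0.0931
grasp_force: 0.0
```

Call:
servo_tool(commands=[{"xyz": [0, 0, 0], "twist": [0, 0, 0]}, {"xyz": [0, 0, 0], "twist": [0, 0, 0]}, {"xyz": [0, 0, -0.1], "twist": [0, 0, 0]}, {"xyz": [0, 0, -0.24], "twist": [0, 0, 0]}, {"xyz": [0, 0, -0.3], "twist": [0, 0, 0]}, {"xyz": [0, 0, -0.3], "twist": [0, 0, 0]}, {"xyz": [0, 0, -0.25], "twist": [0, 0, 0]}, {"xyz": [0, 0, -0.1], "twist": [0, 0, 0]}, {"xyz": [0, 0, -0.05], "twist": [0, 0, 0]}, {"xyz": [0, 0, 0], "twist": [0, 0, 0]}])

```text
time: 15.15
eef_pos: [0.4481, 0.2244, 0.0333]
tcp_rot: [0.0, 0.671, 0.742, 0.0]
wrist_force: [-0.1, -0.7, -0.6]
finger_gap: 0.0929
grasp_force: 0.0
```

Call:
servo_tool(commands=[{"xyz": [0, 0, 0], "twist": [0, 0, 0]}, {"xyz": [0, 0, 0], "twist": [0, 0, 0]}, {"xyz": [0, 0, 0], "twist": [0, 0, 0]}, {"xyz": [0, 0, 0], "twist": [0, 0, 0]}, {"xyz": [0, 0, 0], "twist": [0, 0, 0]}, {"xyz": [0, 0, 0], "twist": [0, 0, 0]}, {"xyz": [0, 0, 0], "twist": [0, 0, 0]}, {"xyz": [0, 0, 0], "twist": [0, 0, 0]}, {"xyz": [0, 0, 0], "twist": [0, 0, 0]}, {"xyz": [0, 0, 0], "twist": [0, 0, 0]}], claw=1, grip_force=15)

```text
time: 16.4
eef_pos: [0.4475, 0.2245, 0.033]
tcp_rot: [-0.0, 0.67, 0.742, -0.0]
wrist_force: [-0.7, -0.2, 0.5]
finger_gap: 0.0329
grasp_force: 15.0
```

Call:
servo_tool(commands=[{"xyz": [0, 0, 0.2], "twist": [0, 0, 0]}, {"xyz": [0, 0, 0.4], "twist": [0, 0, 0]}, {"xyz": [0, 0, 0.4], "twist": [0, 0, 0]}, {"xyz": [0, 0, 0.4], "twist": [0, 0, 0]}, {"xyz": [0.1, -0.15, 0], "twist": [0, 0, 0.002]}, {"xyz": [0.17, -0.25, 0], "twist": [0, 0, 0.002]}, {"xyz": [0.2, -0.28, 0], "twist": [0, 0, 0.002]}, {"xyz": [0.2, -0.28, 0], "twist": [0, 0, 0.002]}, {"xyz": [0.2, -0.28, 0], "twist": [0, 0, 0.002]}, {"xyz": [0.2, -0.28, 0], "twist": [0, 0, 0.002]}])

```text
time: 17.65
eef_pos: [0.5551, 0.0716, 0.1729]
tcp_rot: [-0.0, 0.656, 0.755, -0.0]
wrist_force: [0.8, -0.4, 0.2]
finger_gap: 0.0331
grasp_force: 15.0
```

Call:
servo_tool(commands=[{"xyz": [0.2, -0.28, 0], "twist": [0, 0, 0.001]}, {"xyz": [0.2, -0.28, 0], "twist": [0, 0, 0]}, {"xyz": [0.2, -0.28, 0], "twist": [0, 0, 0]}, {"xyz": [0.14, -0.25, 0], "twist": [0, 0, 0]}, {"xyz": [0.053, -0.085, 0], "twist": [0, 0, 0]}, {"xyz": [0, 0, 0], "twist": [0, 0, 0]}, {"xyz": [0, 0, -0.1], "twist": [0, 0, 0]}, {"xyz": [0, 0, -0.2], "twist": [0, 0, 0]}, {"xyz": [0, 0, -0.2], "twist": [0, 0, 0]}, {"xyz": [0, 0, -0.1], "twist": [0, 0, 0]}])

```text
time: 18.9
eef_pos: [0.6326, -0.0436, 0.1114]
tcp_rot: [-0.001, 0.655, 0.756, -0.001]
wrist_force: [-0.3, -0.1, -1.0]
finger_gap: 0.0334
grasp_force: 15.0
```

Call:
servo_tool(commands=[{"xyz": [0, 0, -0.1], "twist": [0, 0, 0]}, {"xyz": [0, 0, -0.15], "twist": [0, 0, 0]}, {"xyz": [0, 0, -0.15], "twist": [0, 0, 0]}, {"xyz": [0, 0, -0.15], "twist": [0, 0, 0]}, {"xyz": [0, 0, -0.1], "twist": [0, 0, 0]}, {"xyz": [0, 0, -0.1], "twist": [0, 0, 0]}, {"xyz": [0, 0, -0.03], "twist": [0, 0, 0]}, {"xyz": [0, 0, -0.01], "twist": [0, 0, 0]}, {"xyz": [0, 0, 0], "twist": [0, 0, 0]}, {"xyz": [0, 0, 0], "twist": [0, 0, 0]}])

```text
time: 20.15
eef_pos: [0.6342, -0.045, 0.0345]
tcp_rot: [0.0, 0.655, 0.756, 0.0]
wrist_force: [0.5, 0.1, -1.0]
finger_gap: 0.0331
grasp_force: 15.0
```

Call:
servo_tool(commands=[{"xyz": [0, 0, 0], "twist": [0, 0, 0]}, {"xyz": [0, 0, 0], "twist": [0, 0, 0]}, {"xyz": [0, 0, 0], "twist": [0, 0, 0]}, {"xyz": [0, 0, 0], "twist": [0, 0, 0]}, {"xyz": [0, 0, 0], "twist": [0, 0, 0]}, {"xyz": [0, 0, 0], "twist": [0, 0, 0]}, {"xyz": [0, 0, 0.2], "twist": [0, 0, 0]}, {"xyz": [0, 0, 0.4], "twist": [0, 0, 0]}, {"xyz": [0, 0, 0.4], "twist": [0, 0, 0]}, {"xyz": [0, 0, 0.4], "twist": [0, 0, 0]}], claw=0)

```text
time: 21.4
eef_pos: [0.6337, -0.0449, 0.1753]
tcp_rot: [-0.0, 0.655, 0.756, -0.0]
wrist_force: [1.0, 0.2, 0.3]
finger_gap: 0.093
grasp_force: 0.0
```

Call:
servo_tool(commands=[{"xyz": [-0.15, 0.115, 0], "twist": [0, 0, -0.002]}, {"xyz": [-0.25, 0.2, 0], "twist": [0, 0, -0.002]}, {"xyz": [-0.3, 0.2, 0], "twist": [0, 0, -0.002]}, {"xyz": [-0.3, 0.2, 0], "twist": [0, 0, -0.002]}, {"xyz": [-0.3, 0.2, 0], "twist": [0, 0, -0.002]}, {"xyz": [-0.25, 0.2, 0], "twist": [0, 0, -0.002]}, {"xyz": [-0.15, 0.15, 0], "twist": [0, 0, -0.001]}, {"xyz": [-0.05, 0.05, 0], "twist": [0, 0, 0]}, {"xyz": [0, 0, 0], "twist": [0, 0, 0]}, {"xyz": [0, 0, 0], "twist": [0, 0, 0]}])

```text
time: 22.65
eef_pos: [0.4598, 0.0861, 0.1741]
tcp_rot: [0.0, 0.671, 0.742, 0.0]
wrist_force: [-0.3, -0.9, -0.1]
finger_gap: 0.093
grasp_force: 0.0
```

```bash
python3 - <<'E'
from h import *
print(bot.get_state()["eef_pos"])
im=optics.snapshot("wrist");cv2.imwrite("pics/w4.png",im[:,:,::-1])
s=optics.snapshot("side");cv2.imwrite("pics/s4.png",cv2.resize(s[130:280,180:480,::-1],None,fx=2.6,fy=2.6))
E
```

```text
[0.45979836 0.0860544  0.17405733]
```

View pics/w4.png

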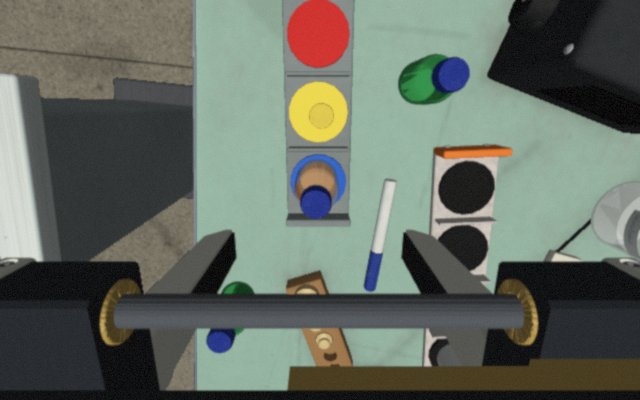

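View pics/s4.png

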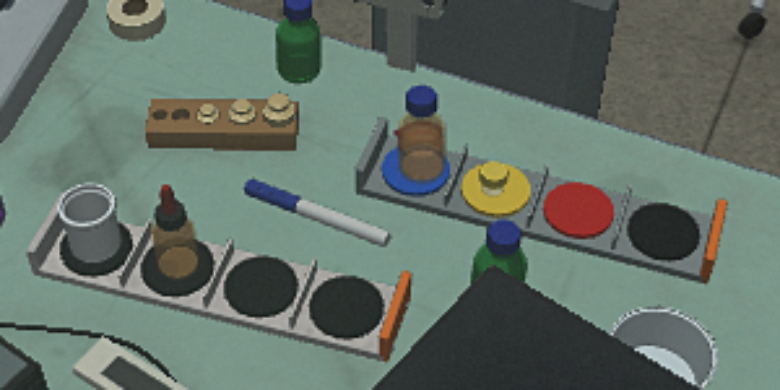

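Cup and dropper stand upright and centred on the new rack's seats. The bottle (316,190) lies between the fingers in line with the tool, so I'll descend on it.

Call:
servo_tool(commands=[{"xyz": [0, 0, -0.1], "twist": [0, 0, 0]}, {"xyz": [0, 0, -0.2], "twist": [0, 0, 0]}, {"xyz": [0, 0, -0.25], "twist": [0, 0, 0]}, {"xyz": [0, 0, -0.25], "twist": [0, 0, 0]}, {"xyz": [0, 0, -0.25], "twist": [0, 0, 0]}, {"xyz": [0, 0, -0.2], "twist": [0, 0, 0]}, {"xyz": [0, 0, -0.1], "twist": [0, 0, 0]}, {"xyz": [0, 0, -0.03], "twist": [0, 0, 0]}, {"xyz": [0, 0, 0], "twist": [0, 0, 0]}, {"xyz": [0, 0, 0], "twist": [0, 0, 0]}])

```text
time: 24.0
eef_pos: [0.4595, 0.0865, 0.0367]
tcp_rot: [0.001, 0.67, 0.742, 0.0]
wrist_force: [0.5, 0.6, -0.6]
finger_gap: 0.0926
grasp_force: 0.0
```

Call:
servo_tool(commands=[{"xyz": [0, 0, 0], "twist": [0, 0, 0]}, {"xyz": [0, 0, 0], "twist": [0, 0, 0]}, {"xyz": [0, 0, 0], "twist": [0, 0, 0]}, {"xyz": [0, 0, 0], "twist": [0, 0, 0]}, {"xyz": [0, 0, 0], "twist": [0, 0, 0]}, {"xyz": [0, 0, 0], "twist": [0, 0, 0]}, {"xyz": [0, 0, 0], "twist": [0, 0, 0]}, {"xyz": [0, 0, 0], "twist": [0, 0, 0]}, {"xyz": [0, 0, 0], "twist": [0, 0, 0]}, {"xyz": [0, 0, 0], "twist": [0, 0, 0]}], claw=1, grip_force=15)

```text
time: 25.25
eef_pos: [0.4588, 0.0865, 0.036]
tcp_rot: [-0.0, 0.67, 0.742, -0.0]
wrist_force: [-0.5, -1.0, 1.6]
finger_gap: 0.0395
grasp_force: 15.0
```

Call:
servo_tool(commands=[{"xyz": [0, 0, 0.2], "twist": [0, 0, 0]}, {"xyz": [0, 0, 0.4], "twist": [0, 0, 0]}, {"xyz": [0, 0, 0.4], "twist": [0, 0, 0]}, {"xyz": [0, 0, 0.2], "twist": [0, 0, 0]}, {"xyz": [0.15, 0.01, 0], "twist": [0, 0, 0.003]}, {"xyz": [0.25, 0.01, 0], "twist": [0, 0, 0.003]}, {"xyz": [0.3, 0.01, 0], "twist": [0, 0, 0.003]}, {"xyz": [0.3, 0.01, 0], "twist": [0, 0, 0.002]}, {"xyz": [0.25, 0.01, 0], "twist": [0, 0, 0.002]}, {"xyz": [0.15, 0.01, 0], "twist": [0, 0, 0]}])

```text
time: 26.5
eef_pos: [0.6003, 0.0925, 0.1535]
tcp_rot: [-0.001, 0.655, 0.756, -0.001]
wrist_force: [-0.6, 0.5, -0.3]
finger_gap: 0.0394
grasp_force: 15.0
```

Call:
servo_tool(commands=[{"xyz": [0.144, 0.01, 0], "twist": [0, 0, 0]}, {"xyz": [0, 0, 0], "twist": [0, 0, 0]}, {"xyz": [0, 0, -0.1], "twist": [0, 0, 0]}, {"xyz": [0, 0, -0.2], "twist": [0, 0, 0]}, {"xyz": [0, 0, -0.25], "twist": [0, 0, 0]}, {"xyz": [0, 0, -0.25], "twist": [0, 0, 0]}, {"xyz": [0, 0, -0.2], "twist": [0, 0, 0]}, {"xyz": [0, 0, -0.1], "twist": [0, 0, 0]}, {"xyz": [0, 0, -0.06], "twist": [0, 0, 0]}, {"xyz": [0, 0, -0.03], "twist": [0, 0, 0]}])

```text
time: 27.75
eef_pos: [0.6135, 0.0936, 0.0372]
tcp_rot: [0.0, 0.655, 0.756, 0.0]
wrist_force: [-0.1, 0.4, -0.8]
finger_gap: 0.0395
grasp_force: 15.0
```

Call:
servo_tool(commands=[{"xyz": [0, 0, 0], "twist": [0, 0, 0]}, {"xyz": [0, 0, 0], "twist": [0, 0, 0]}, {"xyz": [0, 0, 0], "twist": [0, 0, 0]}, {"xyz": [0, 0, 0], "twist": [0, 0, 0]}, {"xyz": [0, 0, 0], "twist": [0, 0, 0]}, {"xyz": [0, 0, 0], "twist": [0, 0, 0]}, {"xyz": [0, 0, 0.2], "twist": [0, 0, 0]}, {"xyz": [0, 0, 0.4], "twist": [0, 0, 0]}, {"xyz": [0, 0, 0.4], "twist": [0, 0, 0]}, {"xyz": [0, 0, 0.4], "twist": [0, 0, 0]}], claw=0)

```text
time: 29.0
eef_pos: [0.6131, 0.0935, 0.1783]
tcp_rot: [-0.0, 0.655, 0.756, -0.0]
wrist_force: [0.2, 0.6, -0.3]
finger_gap: 0.0933
grasp_force: 0.0
```

Call:
servo_tool(commands=[{"xyz": [-0.15, 0.05, 0], "twist": [0, 0, -0.002]}, {"xyz": [-0.25, 0.1, 0], "twist": [0, 0, -0.002]}, {"xyz": [-0.3, 0.1, 0], "twist": [0, 0, -0.002]}, {"xyz": [-0.3, 0.1, 0], "twist": [0, 0, -0.002]}, {"xyz": [-0.25, 0.1, 0], "twist": [0, 0, -0.002]}, {"xyz": [-0.2, 0.1, 0], "twist": [0, 0, -0.002]}, {"xyz": [-0.13, 0.05, 0], "twist": [0, 0, -0.001]}, {"xyz": [0, 0, 0], "twist": [0, 0, 0]}, {"xyz": [0, 0, 0], "twist": [0, 0, 0]}, {"xyz": [0, 0, 0], "twist": [0, 0, 0]}])

```text
time: 30.25
eef_pos: [0.4561, 0.1533, 0.177]
tcp_rot: [0.0, 0.671, 0.742, 0.0]
wrist_force: [0.1, -0.3, -0.1]
finger_gap: 0.0928
grasp_force: 0.0
```

```bash
python3 - <<'E'
from h import *
print(bot.get_state()["eef_pos"])
p=optics.camera_params("wrist");im=optics.snapshot("wrist");cv2.imwrite("pics/w5.png",im[:,:,::-1])
for d in spotter.trace("vial","wrist"):
    ys,xs=np.nonzero(d["mask"]);print(d["conf"],d["at"],xs.min(),xs.max(),ys.min(),ys.max(),onz(p,d["at"],.032).round(4))
cv2.imwrite("pics/w5c.png",cv2.resize(im[60:290,220:440,::-1],None,fx=2.5,fy=2.5))
E
```

```text
[0.45607709 0.15325269 0.17700178]
0.71 [319.9, 188.9] 307 329 174 196 [0.458  0.1482 0.032 ]
```

View pics/w5c.png

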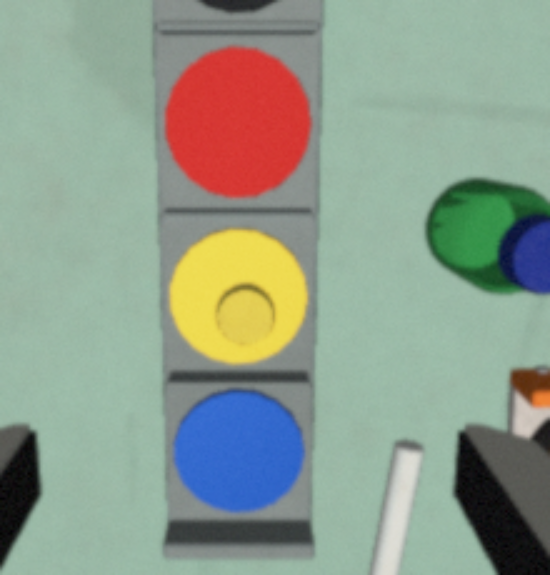

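The vial's cap is at crop (245,316), within 1 mm of the tool axis, so I'll descend.

Call:
servo_tool(commands=[{"xyz": [0, 0, -0.1], "twist": [0, 0, 0]}, {"xyz": [0, 0, -0.25], "twist": [0, 0, 0]}, {"xyz": [0, 0, -0.3], "twist": [0, 0, 0]}, {"xyz": [0, 0, -0.3], "twist": [0, 0, 0]}, {"xyz": [0, 0, -0.25], "twist": [0, 0, 0]}, {"xyz": [0, 0, -0.2], "twist": [0, 0, 0]}, {"xyz": [0, 0, -0.12], "twist": [0, 0, 0]}, {"xyz": [0, 0, -0.05], "twist": [0, 0, 0]}, {"xyz": [0, 0, -0.02], "twist": [0, 0, 0]}, {"xyz": [0, 0, 0], "twist": [0, 0, 0]}])

```text
time: 31.6
eef_pos: [0.4557, 0.1536, 0.0185]
tcp_rot: [0.0, 0.67, 0.742, 0.0]
wrist_force: [-0.6, -0.1, -0.3]
finger_gap: 0.0928
grasp_force: 0.0
```

Call:
servo_tool(commands=[{"xyz": [0, 0, 0], "twist": [0, 0, 0]}, {"xyz": [0, 0, 0], "twist": [0, 0, 0]}, {"xyz": [0, 0, 0], "twist": [0, 0, 0]}, {"xyz": [0, 0, 0], "twist": [0, 0, 0]}, {"xyz": [0, 0, 0], "twist": [0, 0, 0]}, {"xyz": [0, 0, 0], "twist": [0, 0, 0]}, {"xyz": [0, 0, 0], "twist": [0, 0, 0]}, {"xyz": [0, 0, 0], "twist": [0, 0, 0]}, {"xyz": [0, 0, 0], "twist": [0, 0, 0]}, {"xyz": [0, 0, 0], "twist": [0, 0, 0]}], claw=1, grip_force=8)

```text
time: 32.85
eef_pos: [0.4553, 0.1536, 0.018]
tcp_rot: [-0.0, 0.67, 0.742, -0.0]
wrist_force: [-0.4, 0.7, -0.4]
finger_gap: 0.0221
grasp_force: 8.0
```

Call:
servo_tool(commands=[{"xyz": [0, 0, 0.1], "twist": [0, 0, 0]}, {"xyz": [0, 0, 0.3], "twist": [0, 0, 0]}, {"xyz": [0, 0, 0.4], "twist": [0, 0, 0]}, {"xyz": [0, 0, 0.4], "twist": [0, 0, 0]}, {"xyz": [0, 0, 0.3], "twist": [0, 0, 0]}, {"xyz": [0.15, -0.115, 0], "twist": [0, 0, 0.003]}, {"xyz": [0.25, -0.19, 0], "twist": [0, 0, 0.003]}, {"xyz": [0.3, -0.23, 0], "twist": [0, 0, 0.003]}, {"xyz": [0.3, -0.23, 0], "twist": [0, 0, 0.002]}, {"xyz": [0.3, -0.23, 0], "twist": [0, 0, 0.002]}])

```text
time: 34.1
eef_pos: [0.5861, 0.0524, 0.1666]
tcp_rot: [-0.001, 0.655, 0.756, -0.001]
wrist_force: [0.2, 0.8, 0.0]
finger_gap: 0.022
grasp_force: 8.0
```

Call:
servo_tool(commands=[{"xyz": [0.25, -0.19, 0], "twist": [0, 0, 0]}, {"xyz": [0.133, -0.11, 0], "twist": [0, 0, 0]}, {"xyz": [0, 0, 0], "twist": [0, 0, 0]}, {"xyz": [0, 0, 0], "twist": [0, 0, 0]}, {"xyz": [0, 0, -0.1], "twist": [0, 0, 0]}, {"xyz": [0, 0, -0.2], "twist": [0, 0, 0]}, {"xyz": [0, 0, -0.2], "twist": [0, 0, 0]}, {"xyz": [0, 0, -0.2], "twist": [0, 0, 0]}, {"xyz": [0, 0, -0.2], "twist": [0, 0, 0]}, {"xyz": [0, 0, -0.1], "twist": [0, 0, 0]}])

```text
time: 35.35
eef_pos: [0.6222, 0.0249, 0.0666]
tcp_rot: [-0.001, 0.655, 0.756, -0.001]
wrist_force: [-0.6, -0.2, -0.1]
finger_gap: 0.0221
grasp_force: 8.0
```

Call:
servo_tool(commands=[{"xyz": [0, 0, -0.1], "twist": [0, 0, 0]}, {"xyz": [0, 0, -0.1], "twist": [0, 0, 0]}, {"xyz": [0, 0, -0.1], "twist": [0, 0, 0]}, {"xyz": [0, 0, -0.08], "twist": [0, 0, 0]}, {"xyz": [0, 0, -0.05], "twist": [0, 0, 0]}, {"xyz": [0, 0, -0.04], "twist": [0, 0, 0]}, {"xyz": [0, 0, -0.02], "twist": [0, 0, 0]}, {"xyz": [0, 0, -0.01], "twist": [0, 0, 0]}, {"xyz": [0, 0, 0], "twist": [0, 0, 0]}, {"xyz": [0, 0, 0], "twist": [0, 0, 0]}])

```text
time: 36.6
eef_pos: [0.6237, 0.024, 0.0182]
tcp_rot: [0.0, 0.655, 0.756, 0.0]
wrist_force: [0.2, -0.1, -0.3]
finger_gap: 0.0221
grasp_force: 8.0
```

Call:
servo_tool(commands=[{"xyz": [0, 0, 0], "twist": [0, 0, 0]}, {"xyz": [0, 0, 0], "twist": [0, 0, 0]}, {"xyz": [0, 0, 0], "twist": [0, 0, 0]}, {"xyz": [0, 0, 0], "twist": [0, 0, 0]}, {"xyz": [0, 0, 0], "twist": [0, 0, 0]}, {"xyz": [0, 0, 0], "twist": [0, 0, 0]}, {"xyz": [0, 0, 0.2], "twist": [0, 0, 0]}, {"xyz": [0, 0, 0.4], "twist": [0, 0, 0]}, {"xyz": [0, 0, 0.4], "twist": [0, 0, 0]}, {"xyz": [0, 0, 0.4], "twist": [0, 0, 0]}], claw=0)

```text
time: 37.85
eef_pos: [0.6234, 0.0241, 0.1593]
tcp_rot: [-0.0, 0.655, 0.756, -0.0]
wrist_force: [0.5, 0.7, -0.4]
finger_gap: 0.093
grasp_force: 0.0
```

Call:
servo_tool(commands=[{"xyz": [-0.2, 0, 0.1], "twist": [0, 0, 0]}, {"xyz": [-0.3, 0, 0.1], "twist": [0, 0, 0]}, {"xyz": [-0.3, 0, 0.1], "twist": [0, 0, 0]}, {"xyz": [-0.3, 0, 0.1], "twist": [0, 0, 0]}, {"xyz": [-0.3, 0, 0.1], "twist": [0, 0, 0]}, {"xyz": [-0.2, 0, 0], "twist": [0, 0, 0]}, {"xyz": [0, 0, 0], "twist": [0, 0, 0]}, {"xyz": [0, 0, 0], "twist": [0, 0, 0]}, {"xyz": [0, 0, 0], "twist": [0, 0, 0]}, {"xyz": [0, 0, 0], "twist": [0, 0, 0]}])

```text
time: 39.1
eef_pos: [0.4641, 0.024, 0.2077]
tcp_rot: [-0.0, 0.655, 0.756, -0.0]
wrist_force: [-0.2, 0.7, 0.3]
finger_gap: 0.0925
grasp_force: 0.0
```

```bash
python3 - <<'E'
from h import *
s=optics.snapshot("side");t=optics.snapshot("top")
a=cv2.resize(s[170:270,180:350,::-1],(765,450//1));b=cv2.resize(t[130:180,280:410,::-1],(390,150))
a=cv2.resize(s[170:270,180:350,::-1],(680,400));o=np.zeros((560,680,3),np.uint8);o[:400]=a;o[405:555,:390]=b
cv2.imwrite("pics/fin.png",o)
E
```

```text
(no output)
```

View pics/fin.png

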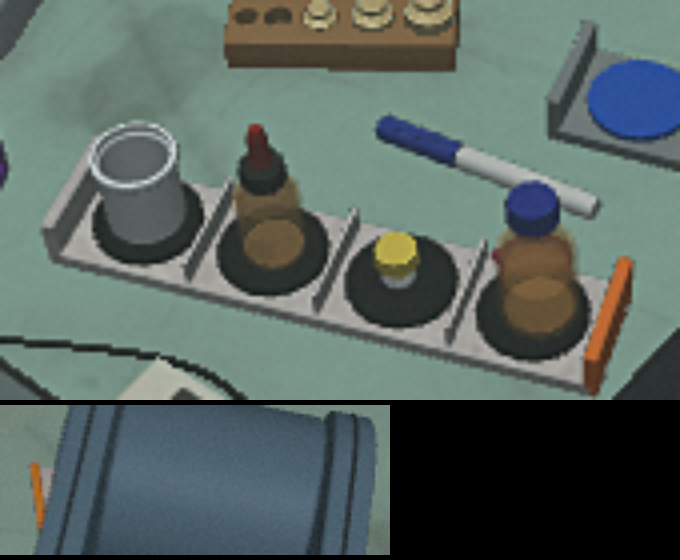

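From the orange end of the new rack, the bottle, vial, dropper and cup stand upright and centred on their seats, and the gripper is clear of them. The arm hides the rack in the top view.

```bash
python3 -c "
from rig import sign_off;print(sign_off())"
```

```text
the job is handed in; nothing more can be done
None
```

I moved all four things to the new rack in mirrored order (bottle, vial, dropper, cup from the orange end) and handed the job in at about 39 s; the last side view showed them upright and centred, but sign-off returned no verdict.

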